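# Offer up the offset clamp arm to its carving stand

## Robot

A 7-joint arm with a two-finger parallel gripper is mounted at the origin on the work surface. World frame = base frame: x ahead of the robot, y to its left, z up, the work surface at z = 0. Lengths are in mm, angles in rad, forces in N, time in s.
With the tool pointing down it reaches from about 425 to 925 mm from the base axis. Payload 6.8 kg.
Tool frame: the origin (TCP) lies at the very end of the fingers, on their centre line; the grasp point (between the pads) lies 19 mm behind it; z points along the fingers, y is the line along which they close (so a half turn about z gives the same grasp; the last joint's range is limited). The gripper opens to 88 mm and grips with 3 to 60 N. Pads are 20 mm wide; open, the fingers measure 115 mm over their backs; the gripper's body (75 mm by 178 mm) begins 61 mm behind the grasp point.
Start: joints at [1.091, 0.477, 0.022, 1.555, -0.011, 1.109, -0.083], TCP at [245.233, -628.894, 222.664] pointing down, gripper open.
Joint ranges: [-2.96, 2.96], [-0.34, 2.1], [-1.41, 1.46], [0.24, 2.44], [-1.37, 4.51], [0.17, 1.92], [-2.96, 2.96]. Speed limits (rad/s): [2.39, 2.39, 3.14, 3.14, 3.14, 3.14, 3.14].

## Interface

Orientations are given as a rotation vector (axis times angle).
In Python, from bench import arm gives the robot as it stands.
- The arm moves only by the tool drive_tool, never from a script. Its argument "steps" is one flat list of numbers, 7 for each row, row after row: the shift along the tool's x, y, z in cm, then the turn, a rotation vector about the tool's x, y, z in rad, then the finger opening in cm, from 0 to 8.78. A call has 1 to 8 rows; each row is the pose to reach, as a shift and turn from the pose commanded when the call began, along the tool's axes at that moment; what a row does not reach only later rows make up. A row lasts 1/8 s, in which the tool goes at most 62.5 mm and 10.7 degrees, less where a joint would pass 70% of its speed; a pose out of reach is approached as far as the arm can. A call with a gripper value outside its range is refused whole. The fingers move at their own pace and stop on an object; the grip force is fixed at half the most. Time passes only in rows, so rows that repeat a pose let the fingers close. It gives the time, the measured TCP pose, the force, the opening and the grip force at its end, in the units of the state.
- arm.state(): the state, without advancing time (a new reading comes with each control period).
- arm.get_image(name): name is "side" or "top" or "wrist"; returns the picture (400x640x3 uint8, red, green, blue); there is no depth.
- arm.camera_model(name): a dict with "fx", "fy", "cx", "cy" (pixels), "pose" (4x4, takes a point from camera to world coordinates); the wrist camera has in their place "mount" (4x4, takes a point from camera to tool coordinates, whose origin is the TCP and whose axes are the flange's). Camera axes: x right, y down, z forward; pixel columns grow to the right and rows downward; lengths in mm; the calibration is good to about 2 mm. The wrist camera is an equidistant fisheye: a pixel r from the principal point sees the ray r / f radians off the axis. A picture is of the moment at which its call begins: read the wrist's pose just before it. camera_model takes no time and is no camera call.
- arm.close_job(): hands the job in; it is judged then, once.
Trained networks look in the newest picture that a camera, given by its name, has taken for a name from the list of things; names that differ only in an ending like _2 or _b are one class to them, and where a whole thing is asked for, a point or a joint stands for the part that bears it (a point fixed in the world has none). Each returns a list of dicts, best first, with "conf" (0 to 1); they miss things now and then, are a little off and sometimes report something else, mostly with a low value. They report only what shows in the picture. A call takes as long as a camera call.
- arm.search_frame(camera, name): "position" ([row, column] in pixels, amid what is visible of it).
The state is a dict: "clock": time; "q": joint angles; "qd": joint speeds; "joint_torque": joint torques, N m; "position": TCP position; "eef_rot": TCP orientation; "force": force on the tool from outside, world axes, zero at the start; "torque": the same for the moment, N m; "width": finger opening in mm; "grip_force": force on a finger pad.
Only numpy, scipy, OpenCV 4.12 (cv2) and the standard library are available. Lean on these libraries where they do the work, as an engineer would, in place of code of your own. Each camera call takes 0.05 s, during which the arm holds its last target. There are 200 camera calls.

## Task

Lift the lid off the wooden tool box by its knob and set it down flat on the cork mat, then pick up the blue clamp arm out of the box at its balance point (the yellow band). Finish while still holding the arm in the gripper, level and still, a few centimetres above the grey stand and clear of it, with its eye straight above the steel post and its foot straight above the forked rest, so that I can slip the spring onto the post. Do not drop the lid or the arm, and leave the mallet, wax jar, owl and clear box where they are.

Things in the scene. Friction and masses are not known exactly. Their poses are not given: they have to be found in the camera images.
- toolbox: Open wooden tool box, fixed to the bench, 260 (x) x 166 (y) x 55 mm high, walls and floor 8 mm thick. Origin: centre of its underside, on the bench; x along its length, z up. The clamp arm lies inside on its floor, eye towards the box's -x end and bar roughly along the box's +x, hidden by the lid at first. Its place changes: box, stand and mat swap places.
- lid: Loose plywood lid lying on the tool box, 260 (x) x 166 (y) x 10 mm panel, about 0.26 kg. Origin: centre of the panel's underside; axes as the box when closed. Two cleats below it hang 6 mm into the box with about 6 mm play sideways, so set down on the mat its origin is 10 mm above the bench (6 mm cleats on 4 mm mat). The black knob stands at its centre.
- lid_knob (a point): Grip point in the lid's black knob: a round head 28 mm in diameter, from 13 to 31 mm above the lid's upper face, on a thinner neck. The point is on the knob's axis 22 mm above the upper face (32 mm above the lid's origin).
- clamp_arm: Loose blue cast-iron clamp arm, about 0.7 kg, lying level on the box floor. Origin: centre of the underside of its eye; x along the bar towards the foot, z up. Eye: heavy ring 48 mm outside, 20 mm hole, 38 mm tall. Bar: 14 mm wide (y), 18 mm tall, from the eye to x = 180 mm, its underside 10 mm above the eye's underside. Foot: steel cylinder 24 mm in diameter at x = 180 mm, its underside flush with the eye's. More than half of its weight is in the eye.
- clamp_balance (a point): Balance point (centre of mass) of the clamp arm, marked by a 12 mm wide yellow band around the bar: 47 mm from the eye's axis towards the foot, at the middle of the bar (14 mm wide), 19 mm above the arm's underside. Axes as clamp_arm.
- clamp_eye (a point): Centre of the arm's eye, on its hole's axis, 19 mm above the arm's underside.
- clamp_foot (a point): Point on the axis of the arm's foot, 180 mm from the eye, 19 mm above the arm's underside.
- stand: Grey hold-down stand, fixed to the bench: base 270 (x) x 90 (y) x 25 mm. Origin: centre of its underside on the bench; x points from the post towards the forked rest. Highest part: the post tip, 85 mm above the bench.
- post_tip (a point): Top of the stand's upright steel post (14 mm in diameter), at x = -90 mm on the stand, 85 mm above the bench.
- rest_top (a point): Middle of the top of the dark wooden forked rest at x = +90 mm on the stand (180 mm from the post), 75 mm above the bench; prongs 10 mm thick with a 36 mm gap between them.
- cork_mat: Cork mat fixed to the bench, 290 (x) x 190 (y) x 4 mm: the place for the lid. Origin: centre of its underside on the bench; x along its length.
- mallet: Bystander: turned wooden carver's mallet standing on its head, 84 mm in diameter, 205 mm high. Origin: centre of its underside.
- wax_jar: Bystander: amber wax jar with steel lid, 64 mm in diameter, 60 mm high. Origin: centre of its underside.
- owl: Bystander: small carved wooden owl, 62 mm in diameter, 103 mm high. Origin: centre of its underside.
- chip_box: Bystander: clear plastic box with wood offcuts, 80 (x) x 130 (y) x 45 mm. Origin: centre of its underside.

How it is judged (in metres and radians):
On the way, in this order (a step that is already met when the one before it is completed fails the run):
1. The lid is held by its knob, lifted clear above the box (height (world z) of lid above 0.075 m and distance between the grasp point and lid_knob below 0.03 m and contact force between the fingers and lid above 0.5 N), for 0.2 s.
2. The lid lies flat on the cork mat, let go and at rest (horizontal distance between lid and cork_mat below 0.045 m and height (world z) of lid below 0.016 m and angle between lid's own z axis and vertical below 0.06 rad and contact force between the fingers and lid below 0.1 N and linear speed of lid below 0.03 m/s), for 0.2 s.
3. The clamp arm is held at its balance point, lifted clear of the box (x of the grasp point in the frame of clamp_balance between -0.022 and 0.022 m and distance between the grasp point and clamp_balance below 0.035 m and height (world z) of clamp_balance above 0.085 m and contact force between the fingers and clamp_arm above 1 N and contact force between clamp_arm and toolbox below 0.05 N), for 0.2 s.
At the end, for the whole second after the job is handed in: Gripper holds the arm within 22 mm of its balance point: level within 5 degrees, still, underside 95 to 165 mm above the bench, off the stand, eye within 14 mm of the post axis and foot within 18 mm of the rest's middle from above; lid flat, released on the mat, centres within 45 mm (x of the grasp point in the frame of clamp_balance between -0.022 and 0.022 m and distance between the grasp point and clamp_balance below 0.035 m and contact force between the fingers and clamp_arm above 1 N and angle between clamp_arm's own z axis and vertical below 0.087 rad and horizontal distance between clamp_eye and post_tip below 0.014 m and horizontal distance between clamp_foot and rest_top below 0.018 m and height (world z) of clamp_arm between 0.095 and 0.165 m and contact force between clamp_arm and stand below 0.05 N and linear speed of clamp_arm below 0.03 m/s and angular speed of clamp_arm below 0.15 rad/s and horizontal distance between lid and cork_mat below 0.045 m and height (world z) of lid below 0.016 m and angle between lid's own z axis and vertical below 0.06 rad and contact force between the fingers and lid below 0.1 N); the arm keeps its last pose, push and grip.
It fails at once if the mallet, wax jar, owl or clear box is moved more than 30 mm (distance of any of mallet, wax_jar, owl, chip_box from where it was at the start of the episode above 0.03 m).
It fails at once if the lid is dropped (falls freely faster than 0.45 m/s) (contact force between the fingers and lid below 0.05 N and linear speed of lid above 0.45 m/s).
It fails at once if the clamp arm is dropped (falls freely faster than 0.45 m/s) (contact force between the fingers and clamp_arm below 0.05 N and linear speed of clamp_arm above 0.45 m/s).
It also fails if it takes over 72 s, if anything falls off the work surface, if the arm or the gripper's body presses on something with over 40 N, if the wrist force passes 120 N, or if a joint passes its speed limit or range.

## Working session

There is one attempt and no reset: what is moved stays moved. The work goes in short steps, Python scripts to look and compute and a tool call to move; the robot and the scene stay as the last step left them, time stands still between calls to the robot, and variables do not carry over. Pictures are saved under pics/ and viewed, at most 10 in all, crops included, and the job is handed in when it is done.

Besides the shell and the picture viewer there is one more tool, called after "Emit:" by a JSON object that holds its "fn" and its "kwargs". drive_tool: Moves the arm, as the interface text tells. Its arguments: {"type":"object","properties":{"steps":{"type":"array","items":{"type":"number"}}},"required":["steps"]}

```bash
mkdir -p pics; cat > h.py <<'E'
import numpy as np, cv2
from scipy.spatial.transform import Rotation as R
from bench import arm
def ray(cam,r,c,st=None):
    m=arm.camera_model(cam)
    x=(c-m['cx'])/m['fx'];y=(r-m['cy'])/m['fy']
    if cam=='wrist':
        t=np.hypot(x,y);s=np.sin(t)/t if t>1e-9 else 1
        d=np.array([x*s,y*s,np.cos(t)])
        T=np.eye(4);T[:3,:3]=R.from_rotvec(st['eef_rot']).as_matrix();T[:3,3]=st['position']
        P=T@np.array(m['mount'])
    else:
        d=np.array([x,y,1.]);P=np.array(m['pose'])
    return P[:3,3],P[:3,:3]@d
def at(cam,r,c,z,st=None):
    o,d=ray(cam,r,c,st);return (o+d*(z-o[2])/d[2])[:2]
def save(img,n): cv2.imwrite('pics/'+n,img[:,:,::-1])
E
python3 - <<'E'
from h import *
s=arm.state();print({k:np.round(s[k],3) for k in('clock','position','eef_rot','width','force')})
print(np.round(R.from_rotvec(s['eef_rot']).as_matrix(),2))
for c in('top','side'):
    save(arm.get_image(c),c+'0.png');print(c,np.round(arm.camera_model(c)['pose'],2))
for n,z in dict(toolbox=55,lid_knob=74,lid=60,stand=25,post_tip=85,rest_top=75,cork_mat=4,mallet=100,wax_jar=60,owl=50,chip_box=30).items():
    for d in arm.search_frame('top',n)[:2]: print(n,np.round(d['position']),round(d['conf'],2),np.round(at('top',*d['position'],z)))
E
```

```text
{'clock': np.float64(0.0), 'position': array([ 244.991, -628.312,  221.698]), 'eef_rot': array([-3.086e+00, -5.800e-01,  1.000e-03]), 'width': np.float64(87.696), 'force': array([ 0.155, -0.383, -0.061])}
[[ 0.93  0.36 -0.  ]
 [ 0.36 -0.93  0.  ]
 [-0.   -0.   -1.  ]]
top [[ 0.00000e+00 -9.90000e-01  1.70000e-01  3.54830e+02]
 [-1.00000e+00 -1.00000e-02 -2.00000e-02 -1.01340e+02]
 [ 2.00000e-02 -1.70000e-01 -9.90000e-01  1.44262e+03]
 [ 0.00000e+00  0.00000e+00  0.00000e+00  1.00000e+00]]
side [[-9.90000e-01 -9.00000e-02  1.20000e-01  4.15070e+02]
 [-1.50000e-01  5.00000e-01 -8.50000e-01  1.14058e+03]
 [ 1.00000e-02 -8.60000e-01 -5.10000e-01  8.21800e+02]
 [ 0.00000e+00  0.00000e+00  0.00000e+00  1.00000e+00]]
toolbox [206. 336.] 0.55 [ 575. -185.]
toolbox [146. 233.] 0.35 [767. 145.]
lid_knob [216. 366.] 0.61 [ 540. -279.]
lid_knob [228. 183.] 0.36 [501. 287.]
lid [217. 367.] 0.76 [ 538. -284.]
stand [229. 182.] 0.89 [503. 303.]
post_tip [227. 184.] 0.93 [501. 279.]
rest_top [227. 182.] 0.76 [502. 291.]
rest_top [152. 322.] 0.19 [ 746. -139.]
cork_mat [230. 281.] 0.57 [502. -11.]
mallet [242. 446.] 0.88 [ 459. -517.]
mallet [228. 183.] 0.3 [497. 279.]
wax_jar [152. 322.] 0.75 [ 747. -140.]
owl [144. 278.] 0.78 [779.   2.]
chip_box [145. 232.] 0.56 [779. 153.]
chip_box [216. 369.] 0.47 [ 547. -295.]
```

View pics/top0.png

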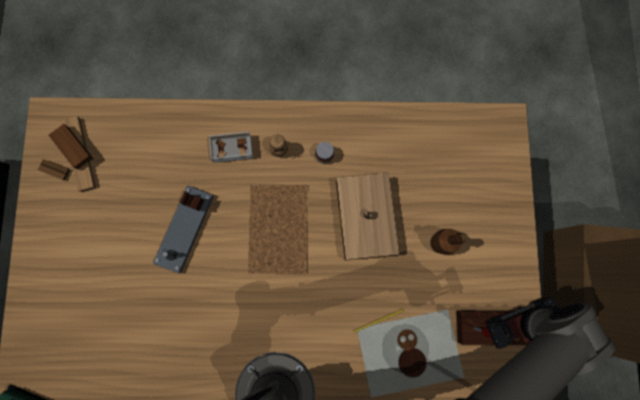

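View pics/side0.png

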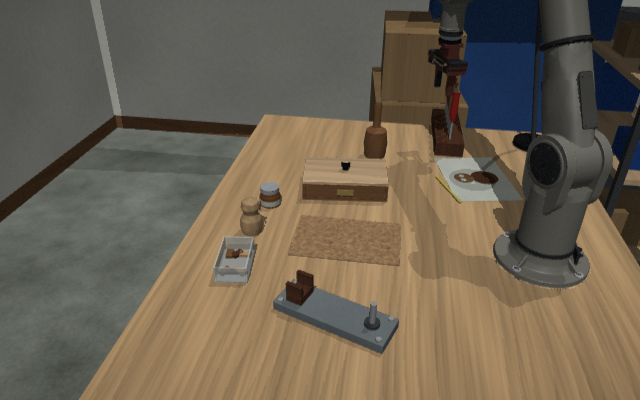

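The lid and knob are at about (217,367), the mat is centred at (230,279), and the stand's post is at about (254,171) with its fork at (197,195). The bystanders are well clear of these. The mallet is at (242,446), 240 mm from the knob.

```bash
python3 - <<'E'
from h import *
img=cv2.imread('pics/top0.png')
def C(l,z):
    p=np.array([at('top',r,c,z) for c,r in l]);print(np.round(p).tolist(),'c',np.round(p.mean(0)))
C([(337,178),(388,173),(399,254),(346,259)],65)
C([(250,184),(308,185),(308,273),(248,273)],4)
C([(171,253)],85);C([(194,197)],75)
C([(187,187),(215,194),(180,272),(154,264)],25)
big=cv2.resize(img[140:290,140:420],None,fx=2.8,fy=2.8,interpolation=cv2.INTER_CUBIC)
cv2.imwrite('pics/topcrop.png',big)
E
```

```text
[[663.0, -189.0], [680.0, -352.0], [423.0, -380.0], [407.0, -216.0]] c [ 543. -284.]
[[654.0, 94.0], [652.0, -97.0], [365.0, -99.0], [364.0, 93.0]] c [509.  -2.]
[[423.0, 315.0]] c [423. 315.]
[[597.0, 257.0]] c [597. 257.]
[[638.0, 295.0], [616.0, 203.0], [367.0, 302.0], [391.0, 385.0]] c [503. 296.]
```

View pics/topcrop.png

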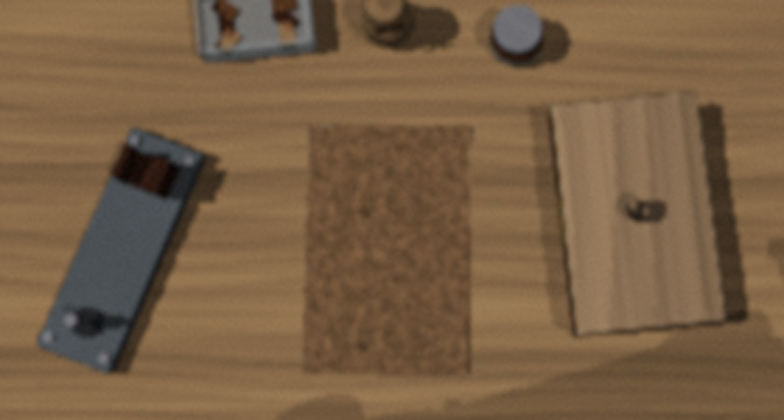

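The stand, mat and lid outlines match the detections. I'll move above the knob with tool x along the box.

Emit:
{"fn": "drive_tool", "kwargs": {"steps": [0,0,-4,0,0,0,8.7,10,-5.3,-4,0,0,0.1,8.7,20,-10.6,-4,0,0,0.2,8.7,30,-16,-4,0,0,0.26,8.7,40.2,-21.3,-2,0,0,0.26,8.7,40.2,-21.3,-2,0,0,0.26,8.7,40.2,-21.3,-2,0,0,0.26,8.7,40.2,-21.3,-2,0,0,0.26,8.7]}}

```text
clock: 1.65
position: [531.7, -296.6, 244.2]
eef_rot: [3.136, 0.175, 0.001]
force: [0.7, 0.2, -0.6]
width: 86.9
grip_force: 0.0
```

```bash
python3 - <<'E'
from h import *
s=arm.state();print({k:np.round(s[k],3) for k in('clock','position','eef_rot','width','force')})
print(np.round(R.from_rotvec(s['eef_rot']).as_matrix(),3))
save(arm.get_image('wrist'),'w1.png')
for n,z in dict(lid_knob=87,lid=65).items():
    for d in arm.search_frame('wrist',n)[:2]: print(n,np.round(d['position']),round(d['conf'],2),np.round(at('wrist',*d['position'],z,s)))
E
```

```text
{'clock': np.float64(1.65), 'position': array([ 531.687, -296.615,  244.21 ]), 'eef_rot': array([3.136e+00, 1.750e-01, 1.000e-03]), 'width': np.float64(86.864), 'force': array([ 0.661,  0.235, -0.565])}
[[ 0.994  0.111  0.001]
 [ 0.111 -0.994 -0.   ]
 [ 0.001  0.001 -1.   ]]
lid_knob [150. 316.] 0.73 [ 565. -285.]
lid [153. 314.] 0.82 [ 558. -283.]
lid [150.  19.] 0.25 [534. 213.]
```

View pics/w1.png

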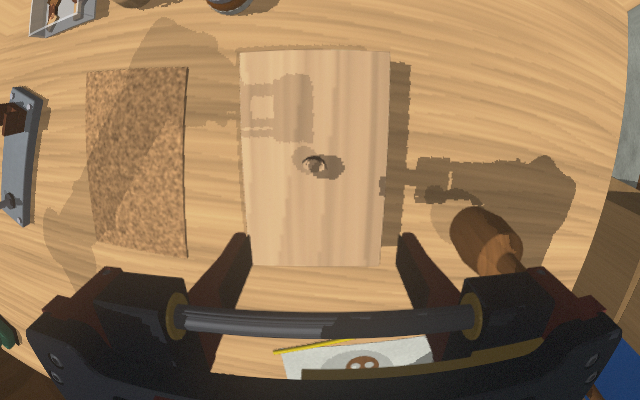

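The lid corners are at (238,52), (390,52), (379,265) and (250,267) (column, row), and the knob head is at about (314,163). The detector's row of 150 looks a bit off, so I'll check it against the geometry.

```bash
python3 - <<'E'
from h import *
s=arm.state()
def C(n,l,z):
    p=np.array([at('wrist',r,c,z,s) for c,r in l]);print(n,np.round(p).tolist(),'c',np.round(p.mean(0)))
C('lid',[(238,52),(390,52),(379,265),(250,267)],65)
C('knob',[(314,163)],90)
C('mat',[(87,68),(187,67),(187,257),(97,241)],4)
E
```

```text
lid [[665.0, -183.0], [683.0, -349.0], [428.0, -378.0], [404.0, -213.0]] c [ 545. -281.]
knob [[553.0, -281.0]] c [ 553. -281.]
mat [[658.0, 96.0], [652.0, -93.0], [366.0, -96.0], [361.0, 93.0]] c [509.   0.]
```

Emit:
{"fn": "drive_tool", "kwargs": {"steps": [0,0,5,0,0,0,8.7,0,0,5,0,0,0,8.7]}}

```text
clock: 2.05
position: [527.1, -298.5, 191.0]
eef_rot: [-3.134, -0.172, 0.011]
force: [-0.5, -0.7, -0.3]
width: 87.1
grip_force: 0.0
```

Emit:
{"fn": "drive_tool", "kwargs": {"steps": [2.1,-1.5,3,0,0,0,8.7,2.1,-1.5,5,0,0,0,8.7,2.1,-1.5,5,0,0,0,8.7]}}

```text
clock: 2.42
position: [548.9, -281.7, 144.2]
eef_rot: [-3.137, -0.174, 0.002]
force: [-0.5, 0.1, 0.9]
width: 87.2
grip_force: 0.0
```

```bash
python3 - <<'E'
from h import *
s=arm.state();print(np.round(s['position'],1))
save(arm.get_image('wrist'),'w2.png')
for d in arm.search_frame('wrist','lid_knob')[:2]: print(np.round(d['position']),round(d['conf'],2),np.round(at('wrist',*d['position'],90,s)))
m=arm.camera_model('wrist');print(np.round(m['mount'],2),m['fx'],m['cx'],m['cy'])
E
```

```text
[ 548.9 -281.7  144.2]
[169. 325.] 0.64 [ 586. -279.]
[[  -0.     -0.95   -0.3    84.27]
 [   1.     -0.      0.      0.22]
 [  -0.     -0.3     0.95 -162.15]
 [   0.      0.      0.      1.  ]] 309.70691628693146 323.6180603424142 197.7770752608593
```

View pics/w2.png

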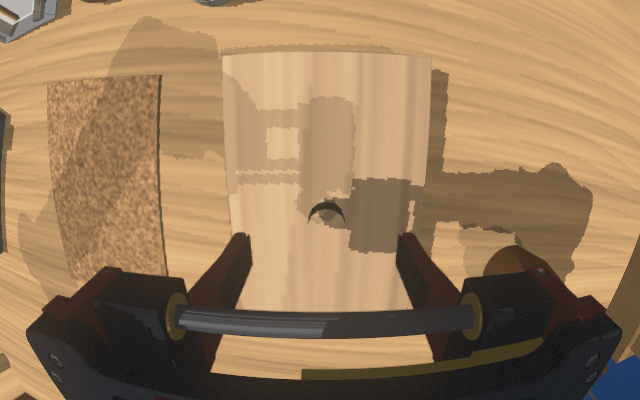

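The knob head shows as a dark crescent around (326,212), with columns 308–345 and its top at row 202. That puts its centre near (326,221).

```bash
python3 - <<'E'
from h import *
s=arm.state()
for c,r in((326,221),(326,202),(308,221),(345,221)): print(np.round(at('wrist',r,c,94,s)),np.round(at('wrist',r,c,80,s)))
E
```

```text
[ 548. -285.] [ 542. -285.]
[ 563. -283.] [ 558. -284.]
[ 547. -271.] [ 541. -271.]
[ 550. -299.] [ 544. -301.]
```

Emit:
{"fn": "drive_tool", "kwargs": {"steps": [0,0.3,4,0,0,0,8.7,0,0.3,6.8,0,0,0,8.7,0,0.3,6.8,0,0,0,8.7,0,0.3,6.8,0,0,0,2,0,0.3,6.8,0,0,0,2,0,0.3,6.8,0,0,0,1.5,0,0.3,6.8,0,0,0,1.5,0,0.3,6.8,0,0,0,1.5]}}

```text
clock: 3.52
position: [550.1, -283.9, 76.1]
eef_rot: [3.137, 0.176, 0.0]
force: [0.5, 0.4, -0.4]
width: 40.1
grip_force: 0.0
```

Emit:
{"fn": "drive_tool", "kwargs": {"steps": [0,0,0.4,0,0,0,1.5,0,0,0.4,0,0,0,1.5,0,0,0.4,0,0,0,1.5,0,0,0.4,0,0,0,1.5]}}

```text
clock: 4.03
position: [549.7, -283.8, 71.7]
eef_rot: [-3.136, -0.175, 0.001]
force: [-0.9, 0.4, -1.4]
width: 26.7
grip_force: 30.0
```

Emit:
{"fn": "drive_tool", "kwargs": {"steps": [0,0,-0.5,0,0,0,1.5,0,0,-2,0,0,0,1.5,0,0,-4,0,0,0,1.5,0,0,-6,0,0,0,1.5,0,0,-8,0,0,0,1.5,0,0,-8,0,0,0,1.5,0,0,-8,0,0,0,1.5,0,0,-8,0,0,0,1.5]}}

```text
clock: 5.03
position: [549.5, -283.6, 151.2]
eef_rot: [-3.136, -0.176, 0.002]
force: [-0.5, -0.6, -2.3]
width: 27.0
grip_force: 30.0
```

Emit:
{"fn": "drive_tool", "kwargs": {"steps": [-0.1,-3,0,0,0,0,1.5,-0.3,-7.5,0,0,0,0.03,1.5,-0.4,-12.5,0,0,0,0.05,1.5,-0.5,-17.5,0,0,0,0.07,1.5,-0.7,-22.5,0,0,0,0.1,1.5,-0.8,-26.5,0,0,0,0.11,1.5,-0.9,-28.5,0,0,0,0.11,1.5,-0.9,-28.5,0,0,0,0.11,1.5]}}

```text
clock: 6.02
position: [508.9, -0.0, 151.6]
eef_rot: [-3.141, -0.008, 0.001]
force: [-0.1, 0.2, -1.4]
width: 27.6
grip_force: 30.0
```

```bash
python3 - <<'E'
from h import *
s=arm.state();print({k:np.round(s[k],3) for k in('clock','position','eef_rot','width','force')})
save(arm.get_image('side'),'s2.png')
E
```

```text
{'clock': np.float64(6.025), 'position': array([ 5.08869e+02, -5.00000e-03,  1.51612e+02]), 'eef_rot': array([-3.141e+00, -8.000e-03,  1.000e-03]), 'width': np.float64(27.631), 'force': array([-0.058,  0.187, -1.387])}
```

View pics/s2.png

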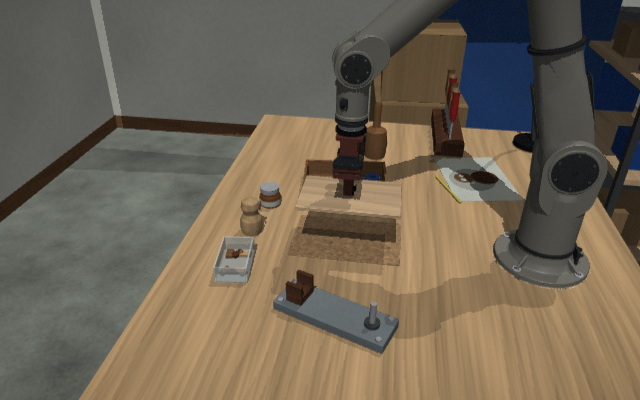

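The lid is held level over the mat. The blue eye shows at (375,177), the near-robot end of the box, so box +x is close to world +x. Lowering now.

Emit:
{"fn": "drive_tool", "kwargs": {"steps": [0,0,3,0,0,0,1.5,0,0,6,0,0,0,1.5,0,0,9,0,0,0,1.5,0,0,11,0,0,0,1.5,0,0,12,0,0,0,1.5,0,0,12.4,0,0,0,1.5,0,0,12.4,0,0,0,1.5,0,0,12.4,0,0,0,1.5]}}

```text
clock: 7.08
position: [510.0, -1.7, 28.7]
eef_rot: [-3.142, -0.003, -0.002]
force: [-0.2, -0.2, -2.1]
width: 27.0
grip_force: 30.0
```

Emit:
{"fn": "drive_tool", "kwargs": {"steps": [0,0,0.2,0,0,0,1.5,0,0,0.3,0,0,0,1.5,0,0,0.3,0,0,0,1.5]}}

```text
clock: 7.45
position: [509.8, -1.6, 26.3]
eef_rot: [3.141, 0.003, 0.002]
force: [-3.0, 0.6, 11.5]
width: 26.9
grip_force: 30.0
```

Emit:
{"fn": "drive_tool", "kwargs": {"steps": [0,0,-0.1,0,0,0,4,0,0,-0.1,0,0,0,6,0,0,-0.1,0,0,0,7,0,0,-0.1,0,0,0,8.5,0,0,-1,0,0,0,8.7,0,0,-5,0,0,0,8.7,0,0,-11,0,0,0,8.7,0,0,-17,0,0,0,8.7]}}

```text
clock: 8.45
position: [508.9, -1.6, 197.3]
eef_rot: [-3.141, -0.003, 0.0]
force: [0.3, 0.2, -0.2]
width: 87.0
grip_force: 0.0
```

Emit:
{"fn": "drive_tool", "kwargs": {"steps": [0,4,-2,0,0,-0.02,8.7,-0.3,9,-4,0,0,-0.04,8.7,-0.6,14,-4,0,0,-0.06,8.7,-0.8,19,-4,0,0,-0.09,8.7,-1,24,-4,0,0,-0.11,8.7,-1,28.3,-4,0,0,-0.11,8.7,-1,28.3,-4,0,0,-0.11,8.7,-1,28.3,-4,0,0,-0.11,8.7]}}

```text
clock: 9.45
position: [499.9, -283.8, 235.2]
eef_rot: [-3.136, -0.176, -0.0]
force: [0.2, 0.5, -1.4]
width: 86.5
grip_force: 0.0
```

```bash
python3 - <<'E'
from h import *
s=arm.state();print({k:np.round(s[k],3) for k in('clock','position','eef_rot','width','force')})
save(arm.get_image('wrist'),'w3.png')
arm.get_image('top')
for n,z in dict(clamp_balance=36,clamp_eye=46,clamp_foot=36,clamp_arm=36,post_tip=85,rest_top=75,cork_mat=4,lid=20).items():
  for c in('wrist','top'):
    for d in arm.search_frame(c,n)[:2]: print(c,n,np.round(d['position']),round(d['conf'],2),np.round(at(c,*d['position'],z,s)))
E
```

```text
{'clock': np.float64(9.45), 'position': array([ 499.885, -283.769,  235.218]), 'eef_rot': array([-3.136, -0.176, -0.   ]), 'width': np.float64(86.524), 'force': array([ 0.245,  0.503, -1.408])}
wrist clamp_balance [171. 325.] 0.61 [ 503. -285.]
top clamp_balance [197. 362.] 0.64 [ 607. -272.]
wrist clamp_eye [166. 323.] 0.64 [ 510. -282.]
top clamp_eye [195. 361.] 0.52 [ 611. -267.]
wrist clamp_foot [168. 322.] 0.75 [ 506. -282.]
top clamp_foot [192. 359.] 0.58 [ 622. -263.]
wrist clamp_arm [165. 322.] 0.69 [ 509. -281.]
top clamp_arm [200. 352.] 0.74 [ 598. -239.]
top clamp_arm [197. 359.] 0.68 [ 607. -263.]
wrist post_tip [134.  20.] 0.65 [534. 179.]
top post_tip [228. 184.] 0.86 [497. 280.]
top post_tip [242. 446.] 0.69 [ 459. -522.]
top rest_top [228. 183.] 0.68 [500. 286.]
top cork_mat [220. 254.] 0.84 [536.  78.]
wrist lid [140. 132.] 0.82 [518. -13.]
top lid [229. 278.] 0.71 [503.  -0.]
```

View pics/w3.png

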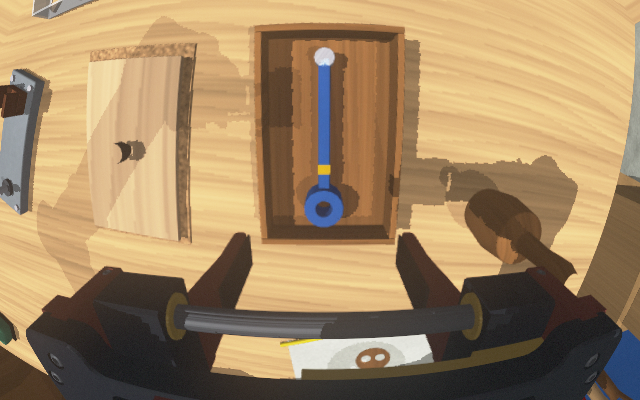

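The lid lies on the mat. In the box, the yellow band is at (324,170), the eye at (324,208) and the foot at (324,57), as column, row.

```bash
python3 - <<'E'
from h import *
s=arm.state();im=cv2.imread('pics/w3.png')[40:235,250:405];h=cv2.cvtColor(im,cv2.COLOR_BGR2HSV)
m=cv2.inRange(h,(22,180,150),(32,255,255));ys,xs=np.nonzero(m);print(len(ys))
b=at('wrist',ys.mean()+40,xs.mean()+250,36,s);print(ys.mean()+40,xs.mean()+250,b)
e=at('wrist',208,323.5,46,s);f=at('wrist',57,324,38,s);print(e,f,np.linalg.norm(f-e),np.linalg.norm(b-e),np.degrees(np.arctan2(*(f-e)[::-1])))
mb=cv2.inRange(h,(105,120,60),(125,255,255))
for r in (75,100,120,150): 
    x=np.nonzero(mb[r-40])[0]+250;print(r,x.min(),x.max(),at('wrist',r,x.mean(),36,s))
E
```

```text
97
169.37113402061857 323.44329896907215 [ 504.22797106 -284.40759442]
[ 459.22950101 -289.50286566] [ 635.86350572 -270.3239104 ] 177.67218111897097 45.28602539250394 6.196910045552723
75 319 329 [ 615.00374326 -272.66197483]
100 319 329 [ 585.95161806 -275.91489837]
120 319 329 [ 562.74995747 -278.5141433 ]
150 319 329 [ 527.55660391 -282.45914693]
```

Emit:
{"fn": "drive_tool", "kwargs": {"steps": [0.5,0.1,5,0,0,0,8.7,0.5,0.1,10,0,0,0,8.7,0.5,0.1,15,0,0,0,8.7,0.5,0.1,18,0,0,0,8.7,0.5,0.1,20,0,0,0,8.7,0.5,0.1,21.5,0,0,0,8.7,0.5,0.1,21.5,0,0,0,8.7,0.5,0.1,21.5,0,0,0,8.7]}}

```text
clock: 11.35
position: [505.5, -285.4, 20.8]
eef_rot: [3.136, 0.175, 0.002]
force: [-0.5, -1.6, -0.4]
width: 86.9
grip_force: 0.0
```

Emit:
{"fn": "drive_tool", "kwargs": {"steps": [0,0,0.6,0,0,0,8,0,0,0.6,0,0,0,0.8,0,0,0.6,0,0,0,0.8,0,0,0.6,0,0,0,0.8,0,0,0.6,0,0,0,0.8,0,0,0.6,0,0,0,0.8,0,0,0.6,0,0,0,0.8,0,0,0.6,0,0,0,0.8]}}

```text
clock: 12.35
position: [504.8, -284.1, 14.0]
eef_rot: [-3.135, -0.176, 0.001]
force: [-1.4, -3.4, 4.7]
width: 13.9
grip_force: 30.4
```

Emit:
{"fn": "drive_tool", "kwargs": {"steps": [0,0,0,0,0,0,0.5,0,0,0,0,0,0,0.5,0,0,0,0,0,0,0.5,0,0,0,0,0,0,0.5]}}

```text
clock: 12.85
position: [504.8, -284.1, 14.0]
eef_rot: [-3.135, -0.176, 0.001]
force: [-1.2, 4.9, 3.2]
width: 13.5
grip_force: 30.0
```

Emit:
{"fn": "drive_tool", "kwargs": {"steps": [0,0,-1,0,0,0,0.5,0,0,-3,0,0,0,0.5,0,0,-6,0,0,0,0.5,0,0,-9,0,0,0,0.5,0,0,-12,0,0,0,0.5,0,0,-14,0,0,0,0.5,0,0,-14,0,0,0,0.5,0,0,-14,0,0,0,0.5]}}

```text
clock: 13.85
position: [503.7, -285.1, 152.7]
eef_rot: [-3.136, -0.175, 0.003]
force: [-0.5, -0.5, -8.8]
width: 13.7
grip_force: 30.0
```

```bash
python3 - <<'E'
from h import *
s=arm.state();print({k:np.round(s[k],3) for k in('clock','position','eef_rot','width','force')})
save(arm.get_image('wrist'),'w4.png');save(arm.get_image('side'),'s4.png')
a=cv2.imread('pics/w4.png')[:330,:];b=cv2.imread('pics/s4.png')[130:350,180:500]
cv2.imwrite('pics/v4.png',np.vstack([a,np.hstack([b,cv2.imread('pics/top0.png')[160:380,120:440]])]))
E
```

```text
{'clock': np.float64(13.85), 'position': array([ 503.686, -285.12 ,  152.673]), 'eef_rot': array([-3.136e+00, -1.750e-01,  3.000e-03]), 'width': np.float64(13.702), 'force': array([-0.545, -0.53 , -8.831])}
```

View pics/v4.png

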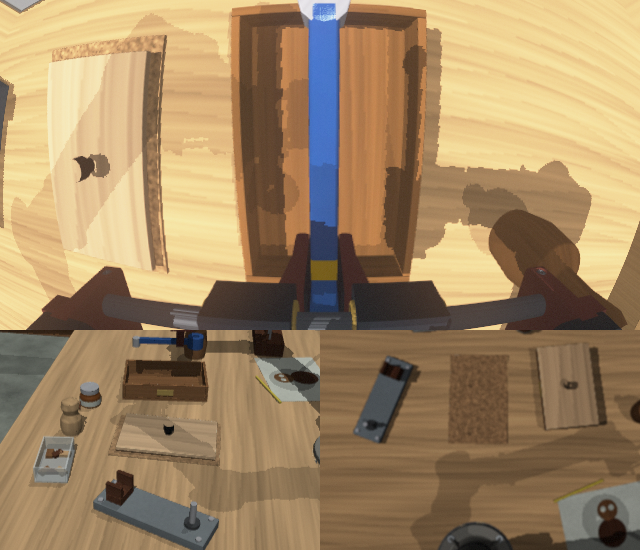

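The arm is held level at the yellow band, and the lid is flat on the mat. Next I'll locate the post and rest using the top and side views.

```bash
python3 - <<'E'
from h import *
a=cv2.imread('pics/top0.png')[175:285,140:230];b=cv2.imread('pics/side0.png')[260:360,260:410]
cv2.imwrite('pics/st.png',np.hstack([cv2.resize(a,(400,489),interpolation=cv2.INTER_CUBIC),cv2.resize(b,(400,267),interpolation=cv2.INTER_CUBIC)]) if 0 else np.hstack([cv2.resize(a,(360,440),interpolation=cv2.INTER_CUBIC),np.pad(cv2.resize(b,(435,290),interpolation=cv2.INTER_CUBIC),((0,150),(0,0),(0,0)))]))
print(at('top',253,165,85),at('side',303,373,85))
E
```

```text
[422.66214423 333.37975327] [419.56162727 331.13056082]
```

View pics/st.png

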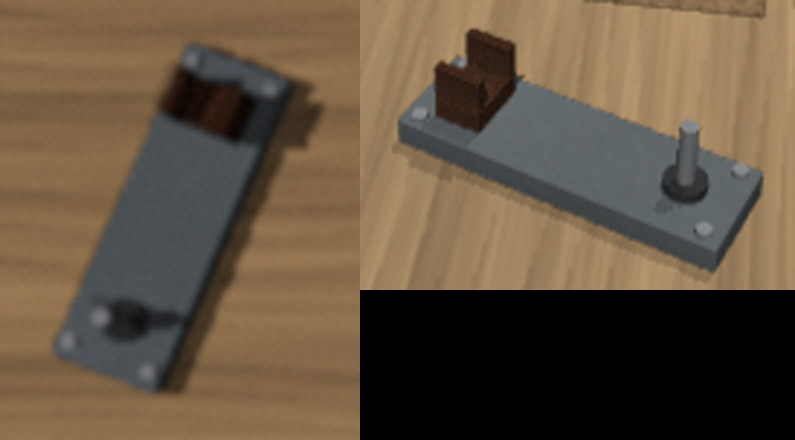

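Top view (native pixels): post tip at about (165,254). Side view: post tip at about (374,303), and the middle of the prong tops at about (300,280).

```bash
python3 - <<'E'
from h import *
p1=at('top',254,165.25,85);p2=at('side',303.4,373.8,85);r=at('side',279.7,300,75)
print(p1,p2,'rest',r,np.linalg.norm(r-p2))
P=np.array([at('top',175+y/4,140+x/4,25) for x,y in((188,44),(293,82),(160,392),(55,352))])
print(np.round(P),P.mean(0)); v=P[:2].mean(0)-P[2:].mean(0);print(np.linalg.norm(v),np.degrees(np.arctan2(v[1],v[0])))
u=v/np.linalg.norm(v);print(P.mean(0)-90*u,P.mean(0)+90*u)
v=r-(p1+p2)/2;print(np.degrees(np.arctan2(v[1],v[0])))
E
```

```text
[419.66277799 332.45172415] [417.84369467 332.06812817] rest [585.1161924  270.96926768] 178.0818891661831
[[642. 295.]
 [611. 209.]
 [364. 302.]
 [394. 386.]] [502.56470632 297.90801677]
263.92740592083265 -20.452074826690204
[418.23787493 329.35615674] [586.89153771 266.4598768 ]
-20.224569252524137
```

Emit:
{"fn": "drive_tool", "kwargs": {"steps": [0.1,-2,0,0,0,0,0.5,0.3,-6,0,0,0,0.03,0.5,0.5,-10.5,0,0,0,0.07,0.5,0.7,-15,0,0,0,0.11,0.5,0.9,-19.5,0,0,0,0.15,0.5,1.1,-24,0,0,0,0.19,0.5,1.2,-28,0,0,0,0.22,0.5,1.3,-30,0,0,0,0.23,0.5]}}

```text
clock: 14.95
position: [483.2, 18.2, 153.7]
eef_rot: [-3.136, 0.18, 0.001]
force: [-0.1, -1.1, -8.5]
width: 13.7
grip_force: 30.0
```

```bash
python3 - <<'E'
from h import *
s=arm.state();M=R.from_rotvec(s['eef_rot']).as_matrix();print(s['position'],s['force'],s['width'],M.round(3))
print('cm',M.T@(np.array([462.6,315.2,138])-s['position'])/10,'turn',np.arctan2(M[1,0],M[0,0])+np.radians(20.3))
E
```

```text
[483.2036433   18.1853575  153.67178158] [-0.12237754 -1.12456295 -8.50841921] 13.703797700429734 [[ 0.993 -0.114 -0.001]
 [-0.114 -0.993  0.001]
 [-0.001 -0.001 -1.   ]]
cm [ -5.43683102 -29.27054266   1.59822655] turn 0.2398667080283031
```

Emit:
{"fn": "drive_tool", "kwargs": {"steps": [-0.4,-2,0,0,0,0.02,0.5,-1.2,-6.5,0,0,0,0.06,0.5,-2.1,-11.5,0,0,0,0.1,0.5,-3,-16.5,0,0,0,0.14,0.5,-3.9,-21.5,0,0,0,0.18,0.5,-4.8,-26,0.5,0,0,0.22,0.5,-5.4,-29.2,1,0,0,0.24,0.5,-5.4,-29.2,1.2,0,0,0.24,0.5]}}

```text
clock: 15.95
position: [462.7, 315.1, 141.3]
eef_rot: [-3.092, 0.55, 0.003]
force: [0.3, -1.0, -8.8]
width: 13.5
grip_force: 30.0
```

Emit:
{"fn": "drive_tool", "kwargs": {"steps": [0,0,0,0,0,0,0.5,0,0,0,0,0,0,0.5,0,0,0,0,0,0,0.5]}}

```text
clock: 16.32
position: [465.5, 309.9, 142.2]
eef_rot: [3.091, -0.562, 0.0]
force: [-0.0, -0.5, -8.6]
width: 13.5
grip_force: 30.0
```

```bash
python3 - <<'E'
from h import *
s=arm.state();M=R.from_rotvec(s['eef_rot']).as_matrix();print(s['position'],s['force'],s['width'],M.round(3))
print('cm',M.T@(np.array([462.6,315.2,138])-s['position'])/10,'turn',np.arctan2(M[1,0],M[0,0])+np.radians(20.3))
a=arm.get_image('side')[200:360,230:430];save(a,'s5r.png');b=arm.get_image('top')[160:300,120:260];w=arm.get_image('wrist')[:330]
save(np.vstack([np.hstack([cv2.resize(a,(375,300)),cv2.resize(b,(300,300))])[:,:640],cv2.resize(w,(582,300)) if 0 else np.pad(cv2.resize(w,(582,300)),((0,0),(0,58),(0,0)))]),'v5.png')
E
```

```text
[465.5038416  309.86852486 142.15105999] [-0.01343933 -0.51936975 -8.58751641] 13.528406728589609 [[ 0.936 -0.352  0.   ]
 [-0.352 -0.936 -0.   ]
 [ 0.     0.    -1.   ]]
cm [-0.45961904 -0.39684709  0.41490354] turn -0.005460345436805458
```

View pics/v5.png

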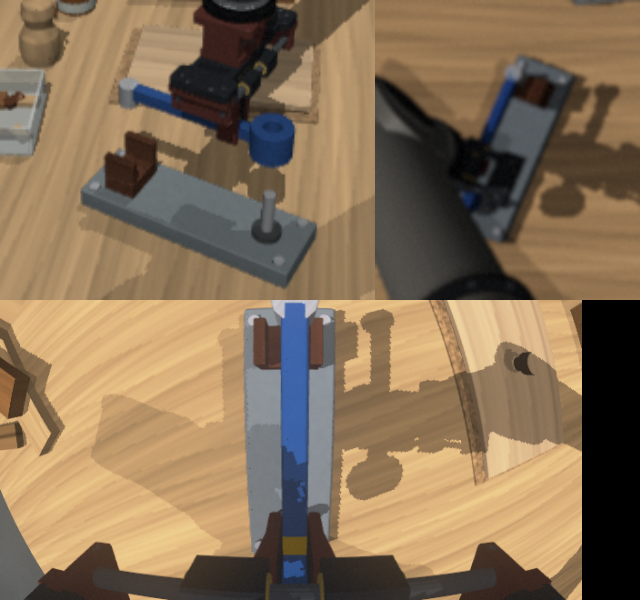

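The arm is level over the stand with its bar along the fork. It is about 6 mm short of the target, so I'll correct that.

Emit:
{"fn": "drive_tool", "kwargs": {"steps": [-0.5,-0.4,0.4,0,0,0,0.5,-0.5,-0.4,0.4,0,0,0,0.5,-0.5,-0.4,0.4,0,0,0,0.5,-0.5,-0.4,0.4,0,0,0,0.5,-0.5,-0.4,0.4,0,0,0,0.5]}}

```text
clock: 17.1
position: [462.0, 316.2, 138.1]
eef_rot: [-3.091, 0.56, -0.0]
force: [-0.0, -0.1, -9.1]
width: 13.7
grip_force: 30.0
```

```bash
python3 - <<'E'
from h import *
s=arm.state();print(s['position'],s['force'],s['width'])
im=arm.get_image('side');save(im,'s6.png')
h=cv2.cvtColor(im[:,:,::-1].copy(),cv2.COLOR_BGR2HSV)[225:300,350:400]
m=cv2.inRange(h,(100,100,40),(125,255,255));x,y,w,hh=cv2.boundingRect(m);print(x+350,y+225,w,hh)
# predicted bbox of eye at post
z0=s['position'][2]-6
C=np.array(arm.camera_model('side')['pose']);mm=arm.camera_model('side');K=np.linalg.inv(C)
t=np.linspace(0,6.28,60);pts=[[418.5+24*np.cos(a),331.5+24*np.sin(a),z,1] for a in t for z in(z0,z0+38)]
p=(K@np.array(pts).T)[:3];u=mm['fx']*p[0]/p[2]+mm['cx'];v=mm['fy']*p[1]/p[2]+mm['cy'];print(u.min(),v.min(),u.max()-u.min(),v.max()-v.min())
E
```

```text
[462.02255769 316.23440472 138.0670469 ] [-0.0178905  -0.12958347 -9.07124204] 13.659848044430802
358 264 30 29
363.1238442342349 263.5663101157094 25.170571235508874 30.194120733294483
```

```bash
python3 - <<'E'
from h import *
s=arm.state();print(s['qd'].round(3) if hasattr(s['qd'],'round') else s['qd']);print(arm.close_job())
E
```

```text
[ 0.001  0.     0.     0.     0.    -0.001 -0.002]
the job is handed in; nothing more can be done
None
```

I've handed the job in: the lid is flat on the cork mat, and the gripper is holding the clamp arm level and still at its yellow band over the stand, about 130 mm up, with the eye within about 2 mm of the post by the last side picture; the judge returned no verdict.

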